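Pack the microscope lenses into their matching nested tray

ROBOT

A 7-joint arm with a two-finger parallel gripper is mounted at the origin on the work surface. World frame = base frame: x ahead of the robot, y to its left, z up, the work surface at z = 0. Lengths are in m, angles in degrees, forces in N, time in s.
With the tool pointing down it reaches from about 0.4 to 0.85 m from the base axis. Payload 4.4 kg.
Tool frame: the origin (TCP) lies midway between the tips of the shut fingers; the grasp point (between the pads) lies 19 mm behind it; z points along the fingers, y is the line along which they close (so a half turn about z gives the same grasp; the last joint's range is limited). The gripper opens to 94 mm and grips with 3 to 60 N. Pads are 16 mm wide; open, the fingers measure 119 mm over their backs; the gripper's body (75 mm by 177 mm) begins 78 mm behind the grasp point.
Start: joints at [64.756, 36.005, 2.206, 86.941, -1.547, 57.084, -1.146], TCP at [0.238, -0.605, 0.205] pointing down, gripper open.
Joint ranges: [-175.42, 175.42], [-21.48, 121.26], [-71.46, 75.88], [10.55, 141.38], [-63.04, 243.04], [13.31, 113.54], [-168.57, 168.57]. Speed limits (degrees/s): [147.25, 147.25, 180, 180, 180, 180, 180].

INTERFACE

Orientations are given as a 3x3 rotation matrix whose columns are the frame's x, y, z axes.
In Python, from station import bot gives the robot as it stands.
- The arm moves only by the shell command python3 -m creep 'ROWS' [OPENING] [FORCE]. ROWS is JSON, a list of rows, each an object with "slide": the shift along the tool's x, y, z in cm, a list of three; "roll": the turn about the tool's z in rad. In form: [{"slide": [dx, dy, dz], "roll": roll}, ...]. A call has 1 to 12 rows; each row shifts and turns the commanded pose from where the row before left it, along the tool's axes as they then stand; what a row does not reach is not made up. A row lasts 1/12 s, in which the tool goes at most 41.7 mm and 7.16 degrees, less where a joint would pass 70% of its speed; a pose out of reach is approached as far as the arm can. A call is refused whole if a number of a shift passes 4.17 or a number of a turn 0.125, either way. A call with a gripper value outside its range is refused whole. OPENING is the finger opening in cm, from 0 to 9.4, set as the call begins (- or left out, the last holds). The fingers move at their own pace and stop on an object; FORCE is the grip in N (left out, the last holds). Time passes only in rows, so rows that do not move let the fingers close. It gives the time, the measured TCP pose, the force, the opening and the grip force at its end, in the units of the state.
- bot.read_state(): the state, without advancing time (a new reading comes with each control period).
- bot.grab_frame(name): name is "scene" or "side" or "wrist"; returns a dict with "color" (480x640x3 uint8, blue, green, red), "fx", "fy", "cx", "cy" (pixels), "R" (3x3) and "t" (3): a world point X has camera coordinates R X + t. Camera axes: x right, y down, z forward; pixel columns grow to the right and rows downward; lengths in m; the calibration is good to about 2 mm. A picture is of the moment at which its call begins. There is no depth.
- bot.close_job(): hands the job in; it is judged then, once.
Trained networks look in the newest picture that a camera, given by its name, has taken for a name from the list of things; names that differ only in an ending like _2 or _b are one class to them, and where a whole thing is asked for, a point or a joint stands for the part that bears it (a point fixed in the world has none). Each returns a list of dicts, best first, with "score" (0 to 1); they miss things now and then, are a little off and sometimes report something else, mostly with a low value. They report only what shows in the picture. A call takes as long as a camera call.
- bot.recognise(camera, name): "extent" ([left, top, right, bottom] in pixels, round what is visible of it).
- bot.spot_point(camera, name): "centre" ([column, row] in pixels: a listed point, or the origin of a listed thing).
The state is a dict: "time_s": time; "q": joint angles; "qvel": joint speeds; "joint_torque": joint torques, N m; "position": TCP position; "eef_rot": TCP orientation; "ft_force": force on the tool from outside, world axes, zero at the start; "torque": the same for the moment, N m; "width": opening from 0.0 (shut) to 1.0 (fully open); "finger_force": force on a finger pad.
Only numpy, scipy, OpenCV 4.12 (cv2) and the standard library are available. Lean on these libraries where they do the work, as an engineer would, in place of code of your own. Each camera call takes 0.05 s, during which the arm holds its last target. There are 200 camera calls.

TASK

First nest the empty white insert tray in the black storage tray, turned so that its outline matches, so that it lies fully home on the floor of the black tray, and let go of it. Then gather the red-, yellow- and blue-capped lenses into it, each set down gently and standing upright in the pocket whose floor has its own colour. The green-capped lens and the black-topped eyepiece belong elsewhere: leave them, the two flasks and the brown bottle standing where they are.

Things in the scene. Friction and masses are not known exactly. Their poses are not given: they have to be found in the camera images.
- caddy: Black open tray, fixed. Trapezoid outline, narrow end -x, wide end +x; origin: centre of underside, midway along it. Floor 4 mm thick, inside 166 mm long, half width 57 mm + 0.2 x: 3 mm gap all round the insert. Walls lean out to a grey rim 30 mm high, 184 mm long, 89 to 162 mm wide. Insert fits one way: x along x, origin over origin, 4 mm up.
- insert: White tray, loose, about 0.2 kg; all in mm. Origin: centre of underside. 160 mm long (x), 76 mm wide at -x end, 140 at +x; walls 22 mm, floor 4 mm, ribs 14 mm high. Grey handle plate across it at x=+2: 10 mm thick (x), 56 long (y), top at 58. Pockets about 50x52 mm, floor centres (x,y): red (+50,+30), yellow (+50,-30), blue (-50,0).
- lens_red: Objective lens standing upright: a steel cylinder 30 mm across, 60 mm tall in all, about 0.11 kg; its topmost 14 mm is a red ring and cap (27 to 30 mm across). Origin at the centre of its underside, z up along its axis.
- lens_yellow: Objective lens standing upright: a steel cylinder 30 mm across, 60 mm tall in all, about 0.11 kg; its topmost 14 mm is a yellow ring and cap (27 to 30 mm across). Origin at the centre of its underside, z up along its axis.
- lens_blue: Objective lens standing upright: a steel cylinder 30 mm across, 60 mm tall in all, about 0.11 kg; its topmost 14 mm is a blue ring and cap (27 to 30 mm across). Origin at the centre of its underside, z up along its axis.
- lens_green: Look-alike to leave alone: the same 30 mm x 60 mm steel objective lens, but with a green ring and cap. Origin at the centre of its underside.
- eyepiece: Look-alike to leave alone: an eyepiece standing upright, a steel cylinder 30 mm across and 60 mm tall with a black top (31 mm across). Origin at the centre of its underside.
- flask_a: Bystander: small conical glass flask, 60 mm across at the foot, 80 mm tall with its black stopper. Origin at the centre of its underside.
- flask_b: Bystander: a second conical flask, the same as flask_a. Origin at the centre of its underside.
- bottle: Bystander: brown glass jar with a white cap, 48 mm across, 80 mm tall. Origin at the centre of its underside.

How it is judged:
By the outcome, as a careful person would: the job done as asked, in the order asked, and still so for the second after the job is handed in, with the robot touching nothing.
It also fails if it takes over 120 s, if anything falls off the work surface, if the arm or the gripper's body presses on something with over 40 N, if the wrist force passes 120 N, or if a joint passes its speed limit or range.

## Working session

There is one attempt and no reset: what is moved stays moved. The work goes in short steps, Python scripts to look and compute and a shell command to move; the robot and the scene stay as the last step left them, time stands still between calls to the robot, and variables do not carry over. Pictures are saved under pics/ and viewed, at most 14 in all, crops included, and the job is handed in when it is done.

```bash
mkdir -p pics; ls; python3 - <<'E'
from station import bot
import cv2
for c in ["scene","side"]:
    f=bot.grab_frame(c); cv2.imwrite(f"pics/{c}0.png",f["color"])
    print(c,f["fx"],f["R"],f["t"])
    for n in ["caddy","insert","lens_red","lens_yellow","lens_blue","lens_green","eyepiece","flask_a","bottle"]:
        print(n,[(r["score"],r["centre"]) for r in bot.spot_point(c,n)][:3])
s=bot.read_state();print(s["position"],s["eef_rot"],s["time_s"])
E
```

```text
pics
scene 532.9234861369785 [[-0.75036272  0.66084463  0.0154973 ]
 [ 0.51654707  0.60082524 -0.61007225]
 [-0.41247414 -0.44977039 -0.79219422]] [ 0.43785273 -0.27049113  1.30655565]
caddy [(0.9, [260.8, 160.8])]
insert [(0.75, [479.8, 329.3])]
lens_red [(0.96, [397.2, 270.3])]
lens_yellow [(0.67, [341.4, 276.7])]
lens_blue []
lens_green [(0.89, [356.1, 233.7]), (0.53, [274.1, 296.4]), (0.19, [484.3, 328.9])]
eyepiece [(0.64, [324.3, 204.2])]
flask_a [(0.64, [224.5, 238.0]), (0.62, [273.8, 294.6])]
bottle [(0.67, [341.7, 355.4])]
side 450.34989262502023 [[-0.90729417 -0.42024713 -0.0144786 ]
 [-0.24759069  0.56173379 -0.78940104]
 [ 0.33987664 -0.7126342  -0.61370707]] [0.53186861 0.15698179 0.78578232]
caddy [(0.57, [391.5, 185.6])]
insert [(0.65, [296.6, 373.9])]
lens_red [(0.85, [334.4, 294.8])]
lens_yellow [(0.59, [303.1, 266.2])]
lens_blue [(0.62, [319.9, 234.4])]
lens_green [(0.55, [356.6, 258.9]), (0.42, [300.6, 264.1])]
eyepiece []
flask_a [(0.92, [298.3, 195.3]), (0.8, [265.8, 236.8])]
bottle [(0.92, [225.5, 285.4]), (0.68, [369.8, 232.1])]
[ 0.23792499 -0.60489746  0.20549908] [[ 9.30636513e-01  3.65944913e-01  2.78568861e-05]
 [ 3.65944913e-01 -9.30636514e-01  7.22694397e-06]
 [ 2.85692988e-05  3.46842784e-06 -1.00000000e+00]] 1.0
```

View pics/scene0.png

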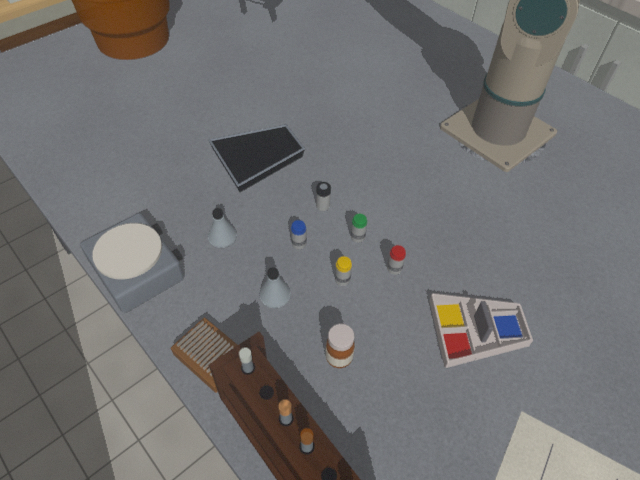

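View pics/side0.png

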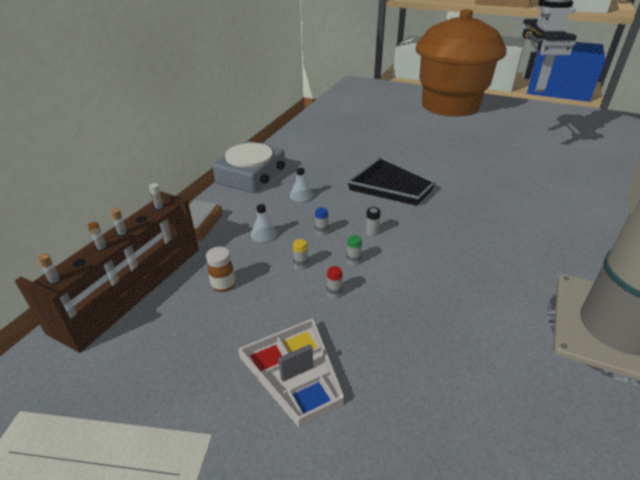

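```bash
cat > h.py <<'E'
import numpy as np, cv2
from station import bot
def proj(f,X):
    c=np.asarray(X)@np.array(f["R"]).T+np.array(f["t"])
    return np.c_[f["fx"]*c[:,0]/c[:,2]+f["cx"],f["fy"]*c[:,1]/c[:,2]+f["cy"]]
def unproj(f,uv,z):
    uv=np.atleast_2d(uv); R=np.array(f["R"]);C=-R.T@np.array(f["t"])
    d=np.c_[(uv[:,0]-f["cx"])/f["fx"],(uv[:,1]-f["cy"])/f["fy"],np.ones(len(uv))]@R
    return C+d*((z-C[2])/d[:,2])[:,None]
HUE=dict(red=(0,8),yellow=(22,35),green=(45,80),blue=(105,130))
def blobs(f,col,amin=25):
    hsv=cv2.cvtColor(f["color"],cv2.COLOR_BGR2HSV);lo,hi=HUE[col]
    m=((hsv[...,0]>=lo)&(hsv[...,0]<=hi)&(hsv[...,1]>150)&(hsv[...,2]>60)).astype(np.uint8)
    if col=="red": m|=((hsv[...,0]>172)&(hsv[...,1]>150)&(hsv[...,2]>60)).astype(np.uint8)
    n,l,s,c=cv2.connectedComponentsWithStats(m)
    return [(int(s[i,4]),c[i].round(1).tolist(),s[i,:4].tolist()) for i in range(1,n) if s[i,4]>amin]
E
python3 - <<'E'
from h import *
for c in ["scene","side"]:
    f=bot.grab_frame(c)
    for k in HUE:
        for a,p,b in blobs(f,k): print(c,k,a,p,unproj(f,p,.055)[0,:2].round(4),"floor",unproj(f,p,.004)[0,:2].round(4))
    for n in ["flask_a","bottle","eyepiece"]:
        for r in bot.spot_point(c,n): print(n,r["score"],unproj(f,r["centre"],0)[0,:2].round(3))
I=[]
for c,(u,v) in [("scene",(197,115)),("scene",(425,285)),("side",(336,150)),("side",(236,315))]:
    im=cv2.imread(f"pics/{c}0.png")[v:v+ (90 if c=="scene" or v<200 else 112),u:u+(112 if (c=="scene") or v<200 else 112)]
    I.append(cv2.resize(im,(400,300 if 0 else 300),interpolation=cv2.INTER_CUBIC) if 0 else cv2.resize(im[:112],(400,300)))
cv2.imwrite("pics/m.png",np.vstack([np.hstack(I[:2]),np.hstack(I[2:])]))
E
```

```text
scene red 164 [397.6, 252.6] [0.4921 0.1188] floor [0.4596 0.0972]
scene red 406 [456.0, 342.4] [0.554  0.3123] floor [0.5255 0.3029]
scene yellow 189 [343.4, 263.9] [0.5876 0.071 ] floor [0.5611 0.0464]
scene yellow 475 [449.7, 315.3] [0.5219 0.2715] floor [0.4913 0.2596]
scene green 110 [359.7, 219.9] [0.4906 0.0141] floor [ 0.458  -0.0141]
scene blue 150 [298.0, 227.2] [ 0.5951 -0.0511] floor [ 0.5691 -0.0834]
scene blue 402 [506.9, 325.5] [0.4628 0.3491] floor [0.4284 0.342 ]
flask_a 0.91 [0.705 0.001]
flask_a 0.73 [ 0.701 -0.167]
bottle 0.9 [0.695 0.184]
eyepiece 0.83 [ 0.484 -0.1  ]
side red 150 [334.1, 273.0] [0.4891 0.1221] floor [0.5105 0.0698]
side red 422 [266.4, 357.5] [0.5087 0.3395] floor [0.5319 0.307 ]
side yellow 135 [299.5, 245.4] [0.5839 0.0746] floor [0.614 0.018]
side yellow 309 [299.0, 341.9] [0.4768 0.2924] floor [0.4971 0.2557]
side green 101 [354.2, 241.4] [0.489  0.0186] floor [ 0.5104 -0.0431]
side blue 2699 [571.7, 72.6] [ 0.1079 -1.2793] floor [ 0.0946 -1.4595]
side blue 98 [321.0, 212.6] [ 0.592  -0.0479] floor [ 0.6228 -0.1157]
side blue 573 [311.2, 397.1] [0.418  0.3726] floor [0.4329 0.3431]
flask_a 0.97 [0.703 0.017]
flask_a 0.92 [ 0.704 -0.164]
bottle 0.76 [0.696 0.188]
eyepiece 0.54 [ 0.485 -0.089]
```

View pics/m.png

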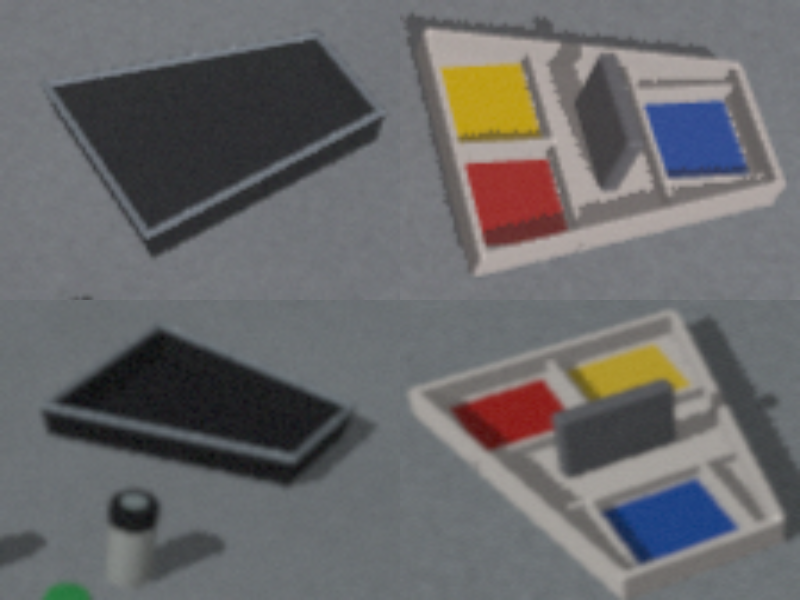

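```bash
cat >> h.py <<'E'
from scipy.optimize import least_squares
def fit(obs,p0):  # obs: list of (f,uv,[local xyz]); p=(x,y,yaw)
    def r(p):
        c,s=np.cos(p[2]),np.sin(p[2]);o=[]
        for f,uv,L in obs:
            L=np.asarray(L);W=np.c_[p[0]+c*L[:,0]-s*L[:,1],p[1]+s*L[:,0]+c*L[:,1],L[:,2]]
            o.append(proj(f,W)-uv)
        return np.concatenate(o).ravel()
    s=least_squares(r,p0,loss="soft_l1"); return s.x,r(s.x).round(1)
RIM=np.array([[.092,.081,.03],[.092,-.081,.03],[-.092,-.0445,.03],[-.092,.0445,.03]])
INS=np.array([[.05,.03,.004],[.05,-.03,.004],[-.05,0,.004]])
E
python3 - <<'E'
from h import *
fs={c:bot.grab_frame(c) for c in ["scene","side"]}
a=np.array([[47,85],[150,235],[383,113],[318,36.]])/[3.571,3.333]+[197,115]
b=np.array([[158,30],[45,110],[290,160],[352,108.]])/[3.571,3.333]+[336,150]
W1=unproj(fs["scene"],a,.03);W2=unproj(fs["side"],b,.03);print(W1.round(4),W2.round(4),W1.mean(0))
m=W1.mean(0)
for o,n in [([(fs["scene"],a)],"sc"),([(fs["side"],b)],"si")]:
    L=[]
    # wide end first; find which order matches
    for ordr in [[0,1,2,3],[1,0,3,2]]:
        for y in np.arange(-3,3,1.5):
            x,r=fit([(o[0][0],o[0][1],RIM[ordr])],[m[0],m[1],y]); L.append((abs(r).max(),ordr,x.round(4),np.degrees(x[2]).round(1)))
    print(n,min(L,key=lambda t:t[0]))
E
```

```text
[[ 0.5705 -0.3951  0.03  ]
 [ 0.6042 -0.2371  0.03  ]
 [ 0.4241 -0.2336  0.03  ]
 [ 0.4053 -0.3221  0.03  ]] [[ 0.5649 -0.3824  0.03  ]
 [ 0.5975 -0.2291  0.03  ]
 [ 0.4221 -0.2293  0.03  ]
 [ 0.401  -0.3175  0.03  ]] [ 0.50102385 -0.2969806   0.03      ]
sc (np.float64(1.5), [1, 0, 3, 2], array([ 0.5004, -0.2972, -0.2091]), np.float64(-12.0))
si (np.float64(2.6), [1, 0, 3, 2], array([ 0.4983, -0.2918, -6.5114]), np.float64(-373.1))
```

```bash
python3 -m creep '[{"slide":[3.25,-1.75,-0.9],"roll":0},{"slide":[3.25,-1.75,-0.9],"roll":0},{"slide":[3.25,-1.75,-0.9],"roll":0},{"slide":[3.25,-1.75,-0.9],"roll":0},{"slide":[3.25,-1.75,-0.9],"roll":0},{"slide":[3.25,-1.75,-0.9],"roll":0},{"slide":[3.25,-1.75,-0.9],"roll":0},{"slide":[3.25,-1.75,-0.9],"roll":0},{"slide":[3.25,-1.75,-0.9],"roll":0},{"slide":[3.25,-1.75,-0.9],"roll":0},{"slide":[3.25,-1.75,-0.9],"roll":0},{"slide":[0,0,0],"roll":0}]'
python3 - <<'E'
from h import *
f=bot.grab_frame("wrist");cv2.imwrite("pics/w1.png",f["color"])
R=np.array(f["R"]);print(f["fx"],-R.T@f["t"],R.round(3),bot.read_state()["position"])
E
```

```text
time_s: 2.5
position: [0.5072, -0.2866, 0.3063]
eef_rot: [[0.926, 0.377, 0.007], [0.377, -0.926, 0.004], [0.008, -0.001, -1.0]]
ft_force: [0.9, 1.6, 0.6]
width: 1.003
finger_force: 0.0
347.15746371829204 [ 0.5786732  -0.25743484  0.48650763] [[ 0.377 -0.926  0.   ]
 [-0.894 -0.364  0.262]
 [-0.243 -0.099 -0.965]] [ 0.5039954  -0.29036383  0.30541712]
```

View pics/w1.png

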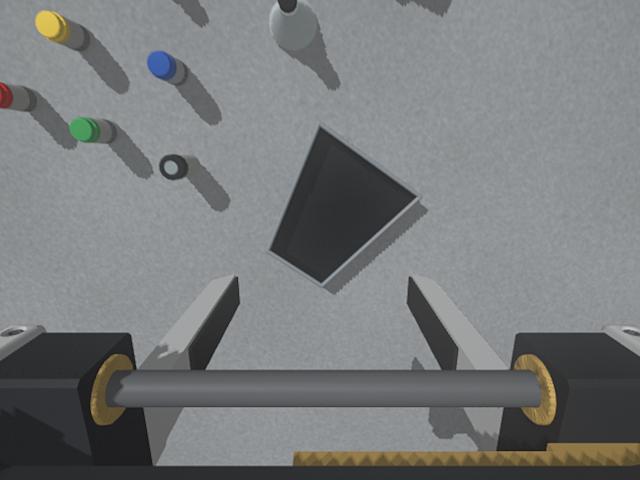

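```bash
python3 - <<'E'
from h import *
im=cv2.imread("pics/w1.png")[115:301,250:440];im=cv2.convertScaleAbs(im,alpha=1.5)
cv2.imwrite("pics/w1c.png",cv2.resize(im,None,fx=3.2,fy=3.2,interpolation=cv2.INTER_CUBIC))
E
```

```text
(no output)
```

View pics/w1c.png

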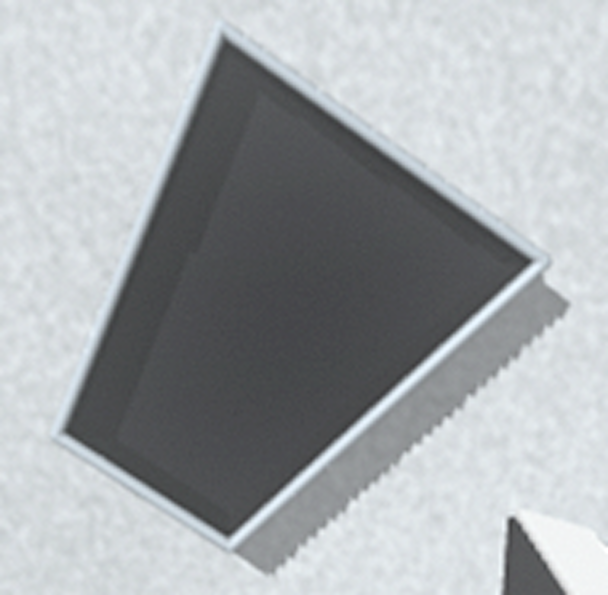

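```bash
python3 - <<'E'
from h import *
f=bot.grab_frame("wrist");print((-np.array(f["R"]).T@f["t"]).round(4))
g=cv2.cvtColor(f["color"],cv2.COLOR_BGR2GRAY)
m=(g<85).astype(np.uint8);m[:115]=0;m[300:]=0;m[:,:255]=0;m[:,430:]=0
n,l,s,c=cv2.connectedComponentsWithStats(m);i=1+s[1:,4].argmax();print(s[i],c[i])
h=cv2.findContours((l==i).astype(np.uint8),0,2)[0][0]
hull=cv2.convexHull(h);k=cv2.approxPolyDP(hull,6,True)[:,0]
print("inner",k.tolist(),unproj(f,k,.03).round(4).tolist())
a=np.array([[221,22],[548,262],[230,549],[52,433.]])/3.2+[250,115]-.3
print(a,unproj(f,a,.03).round(4).tolist())
for o in ([0,1,2,3],[1,0,3,2]):
  for y in(-1.7,-.2): x,r=fit([(f,a,RIM[o])],[.5,-.295,y]);print(o,x.round(4),np.degrees(x[2]),r.tolist())
E
```

```text
[ 0.5762 -0.261   0.4853]
[  268   122   147   157 11671] [333.29954588 203.65444264]
inner [[317, 122], [414, 192], [320, 278], [268, 246]] [[0.5993, -0.2444, 0.03], [0.566, -0.3944, 0.03], [0.4082, -0.3248, 0.03], [0.4251, -0.2416, 0.03]]
[[318.7625 121.575 ]
 [420.95   196.575 ]
 [321.575  286.2625]
 [265.95   250.0125]] [[0.6006, -0.2462, 0.03], [0.564, -0.4055, 0.03], [0.3975, -0.3315, 0.03], [0.4187, -0.2409, 0.03]]
[0, 1, 2, 3] [ 0.4942 -0.3058 -0.2203] -12.623095726238521 [0.8, -0.7, 0.4, -1.8, -2.3, 1.1, -0.2, 3.3]
[0, 1, 2, 3] [ 0.4942 -0.3058 -0.2203] -12.623094217934591 [0.8, -0.7, 0.4, -1.8, -2.3, 1.1, -0.2, 3.3]
[1, 0, 3, 2] [ 0.473  -0.3256 -1.4488] -83.01173257737915 [66.1, 183.9, 1.3, 0.0, -42.0, -98.9, -1.1, 0.4]
[1, 0, 3, 2] [ 0.4836 -0.2791  0.9998] 57.28557109440035 [-0.3, -1.0, -202.8, -0.6, 0.4, 0.9, 108.8, 2.3]
```

```bash
cat >> h.py <<'E'
def caddy(f,roi,thr=85):
    """fit dark interior (inset trapezoid at rim height) to a mask; roi=(x0,y0,x1,y1)"""
    g=cv2.cvtColor(f["color"],cv2.COLOR_BGR2GRAY);m=np.zeros(g.shape,np.uint8)
    x0,y0,x1,y1=roi;m[y0:y1,x0:x1]=g[y0:y1,x0:x1]<thr
    n,l,s,c=cv2.connectedComponentsWithStats(m);i=1+s[1:,4].argmax()
    k=max(cv2.findContours((l==i).astype(np.uint8),0,1)[0],key=len)[:,0].astype(float)
    W=unproj(f,k,.03)[:,:2]
    def r(p):
        c,s=np.cos(p[2]),np.sin(p[2]);d=W-p[:2];x=d[:,0]*c+d[:,1]*s;y=-d[:,0]*s+d[:,1]*c
        w=np.abs(y)-(.06275+.19837*x);w/=np.hypot(1,.198)
        return np.maximum(w,np.abs(x)-.092)+p[3]
    b=least_squares(r,[.5,-.295,-.22,.003],x_scale=[.01,.01,.1,.01],loss="soft_l1",f_scale=.001)
    return b.x.round(4),np.degrees(b.x[2]).round(2),(np.abs(b.fun).mean()*1e3).round(2)
E
python3 - <<'E'
from h import *
print(caddy(bot.grab_frame("wrist"),(255,110,430,300)))
s=bot.read_state();print(s["position"],s["eef_rot"][0])
E
```

```text
(array([ 0.4976, -0.3004, -0.2162,  0.0039]), np.float64(-12.39), np.float64(1.04))
[ 0.50004348 -0.29494879  0.30446665] [ 9.30289274e-01  3.66826548e-01 -3.86986664e-04]
```

```bash
python3 -m creep '[{"slide":[1.31,-3.82,0],"roll":0},{"slide":[1.31,-3.82,0],"roll":0},{"slide":[1.31,-3.82,0],"roll":0},{"slide":[1.31,-3.82,0],"roll":0},{"slide":[1.31,-3.82,0],"roll":0},{"slide":[1.31,-3.82,0],"roll":0},{"slide":[1.31,-3.82,0],"roll":0},{"slide":[1.31,-3.82,0],"roll":0},{"slide":[1.31,-3.82,0],"roll":0},{"slide":[1.31,-3.82,0],"roll":0},{"slide":[1.31,-3.82,0],"roll":0},{"slide":[1.31,-3.82,0],"roll":0}]' >/dev/null
python3 -m creep '[{"slide":[1.31,-3.82,0],"roll":0},{"slide":[1.31,-3.82,0],"roll":0},{"slide":[1.31,-3.82,0],"roll":0},{"slide":[0,0,0],"roll":-0.11},{"slide":[0,0,0],"roll":-0.11},{"slide":[0,0,0],"roll":-0.11},{"slide":[0,0,0],"roll":-0.11},{"slide":[0,0,0],"roll":-0.11},{"slide":[0,0,0],"roll":0},{"slide":[0,0,0],"roll":0},{"slide":[0,0,0],"roll":0},{"slide":[0,0,0],"roll":0}]'
python3 - <<'E'
from h import *
f=bot.grab_frame("wrist");cv2.imwrite("pics/w2.png",f["color"])
for k in ["red","yellow","blue"]:
    for a,p,b in blobs(f,k,150): print(k,a,p,b,unproj(f,p,.004)[0,:2].round(4))
E
```

```text
time_s: 4.65
position: [0.4737, 0.3096, 0.3044]
eef_rot: [[0.604, 0.797, 0.0], [0.797, -0.604, -0.0], [-0.0, 0.0, -1.0]]
ft_force: [1.1, -0.4, -0.5]
width: 1.0
finger_force: 0.0
red 789 [355.8, 182.7] [340, 167, 32, 29] [0.526  0.3034]
yellow 850 [354.0, 223.2] [339, 208, 31, 30] [0.4908 0.2587]
yellow 337 [496.3, 297.8] [484, 287, 24, 22] [0.594  0.0357]
blue 311 [277.8, 204.3] [268, 189, 31, 28] [0.422  0.3449]
```

View pics/w2.png

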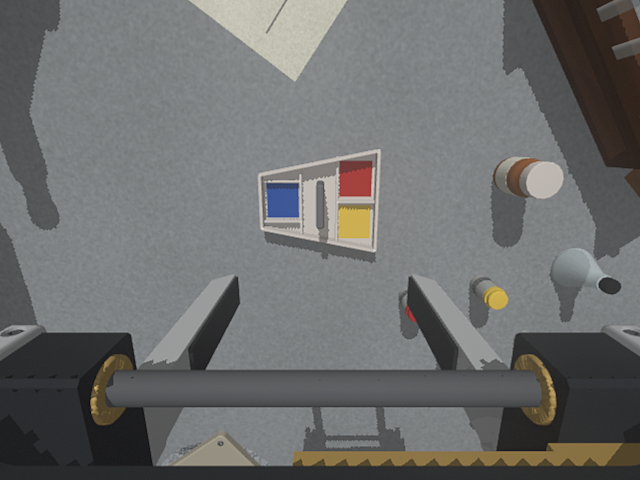

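```bash
python3 - <<'E'
from h import *
f=bot.grab_frame("wrist")
C=np.array([[.08,.07,.022],[.08,-.07,.022],[-.08,-.038,.022],[-.08,.038,.022]])
cu=np.array([[380,150.5],[376,251],[262,228.5],[259.5,174]])
pu=np.array([[355.8,182.7],[354,223.2],[283,201]])
for o in ([(f,pu,INS)],[(f,cu,C)],[(f,pu,INS),(f,cu,C)]):
    x,r=fit(o,[.47,.31,-.64]);print(x.round(4),np.degrees(x[2]).round(2),r.tolist())
c,s=np.cos(x[2]),np.sin(x[2]);print("handle",x[:2]+.002*np.array([c,s]))
h=np.array([[320.5,180.5],[320.5,206]]);print(unproj(f,h,.058).round(4))
s=bot.read_state();print(s["position"],s["eef_rot"])
E
```

```text
[ 0.4694  0.3129 -0.6774] -38.81 [0.2, -1.2, -0.3, 1.0, 0.1, 0.1]
[ 0.4715  0.3142 -0.6552] -37.54 [1.9, -1.5, 0.6, 1.7, -1.0, 1.3, -1.0, -0.6]
[ 0.4704  0.3136 -0.6613] -37.89 [0.2, -2.7, 0.4, -0.4, 0.3, -0.1, 1.7, -0.2, -0.1, 2.9, -1.5, 1.8, -1.1, -0.0]
handle [0.47197083 0.31235807]
[[0.4927 0.3396 0.058 ]
 [0.4738 0.3146 0.058 ]]
[0.47343755 0.31000751 0.30449107] [[ 6.03218822e-01  7.97575713e-01  1.85431180e-04]
 [ 7.97575732e-01 -6.03218784e-01 -2.24659313e-04]
 [-6.73272408e-05  2.83414135e-04 -9.99999958e-01]]
```

```bash
python3 -m creep '[{"slide":[0,-0.2,4],"roll":0.01},{"slide":[0,0,4],"roll":0},{"slide":[0,0,4],"roll":0},{"slide":[0,0,4],"roll":0},{"slide":[0,0,4],"roll":0},{"slide":[0,0,3],"roll":0},{"slide":[0,0,2],"roll":0},{"slide":[0,0,1.6],"roll":0},{"slide":[0,0,1],"roll":0},{"slide":[0,0,0],"roll":0},{"slide":[0,0,0],"roll":0},{"slide":[0,0,0],"roll":0}]' 5 30
python3 -m creep '[{"slide":[0,0,0],"roll":0},{"slide":[0,0,0],"roll":0},{"slide":[0,0,0],"roll":0},{"slide":[0,0,0],"roll":0},{"slide":[0,0,0],"roll":0},{"slide":[0,0,0],"roll":0},{"slide":[0,0,0],"roll":0},{"slide":[0,0,0],"roll":0}]' 0 40
```

```text
time_s: 5.75
position: [0.4724, 0.3121, 0.0295]
eef_rot: [[0.61, 0.792, 0.002], [0.792, -0.61, 0.001], [0.002, 0.001, -1.0]]
ft_force: [0.4, 0.9, 0.9]
width: 0.535
finger_force: 0.0
time_s: 6.42
position: [0.4716, 0.3116, 0.0286]
eef_rot: [[0.61, 0.793, -0.0], [0.793, -0.61, 0.0], [0.0, -0.0, -1.0]]
ft_force: [-0.8, -0.8, 2.2]
width: 0.103
finger_force: 40.0
```

```bash
python3 -m creep '[{"slide":[0,0,-0.5],"roll":0},{"slide":[0,0,-2],"roll":0},{"slide":[0,0,-4],"roll":0},{"slide":[0,0,-4],"roll":0},{"slide":[0,0,-4],"roll":0},{"slide":[0,0,-2],"roll":0},{"slide":[-1,0.8,0],"roll":0},{"slide":[-1.7,1.6,0],"roll":0},{"slide":[-2.6,2.2,0],"roll":0},{"slide":[-2.6,2.2,0],"roll":0},{"slide":[-2.6,2.2,0],"roll":0},{"slide":[-2.6,2.2,0],"roll":0}]'
python3 -m creep '[{"slide":[-2.6,2.2,0],"roll":0},{"slide":[-2.6,2.2,0],"roll":0},{"slide":[-2.6,2.2,0],"roll":0},{"slide":[-2.6,2.2,0],"roll":0},{"slide":[-2.6,2.2,0],"roll":0},{"slide":[-2.6,2.2,0],"roll":0},{"slide":[-2.6,2.2,0],"roll":0},{"slide":[-2.6,2.2,0],"roll":0},{"slide":[-2.6,2.2,0],"roll":0},{"slide":[-2.6,2.2,0],"roll":0},{"slide":[-2.6,2.2,0],"roll":0},{"slide":[-2.6,2.2,0],"roll":0}]'
python3 -m creep '[{"slide":[-1.6,1.3,0],"roll":0},{"slide":[-0.6,0.55,0],"roll":-0.05},{"slide":[0,0,0],"roll":-0.1},{"slide":[0,0,0],"roll":-0.1},{"slide":[0,0,0],"roll":-0.1},{"slide":[0,0,0],"roll":-0.08},{"slide":[0,0,0],"roll":-0.01},{"slide":[0,0,0],"roll":0},{"slide":[0,0,0],"roll":0},{"slide":[0,0,0],"roll":0},{"slide":[0,0,0],"roll":0},{"slide":[0,0,0],"roll":0}]'
python3 - <<'E'
from h import *
f=bot.grab_frame("wrist");cv2.imwrite("pics/w3.png",f["color"])
for k in ["red","yellow","blue"]:
    for a,p,b in blobs(f,k,150): print(k,a,p,b)
s=bot.read_state();print(s["position"],s["width"],s["finger_force"])
E
```

```text
time_s: 7.42
position: [0.4789, 0.1363, 0.1919]
eef_rot: [[0.61, 0.792, -0.003], [0.792, -0.61, -0.002], [-0.003, -0.001, -1.0]]
ft_force: [0.5, 0.0, -2.3]
width: 0.103
finger_force: 40.0
time_s: 8.42
position: [0.497, -0.2709, 0.1917]
eef_rot: [[0.611, 0.792, -0.004], [0.792, -0.611, 0.001], [-0.001, -0.004, -1.0]]
ft_force: [0.1, 0.0, -3.1]
width: 0.098
finger_force: 40.0
time_s: 9.42
position: [0.5006, -0.2975, 0.1934]
eef_rot: [[0.215, 0.977, -0.0], [0.977, -0.215, -0.0], [-0.0, -0.0, -1.0]]
ft_force: [0.3, -0.1, -1.5]
width: 0.101
finger_force: 40.0
red 4244 [403.4, 230.2] [366, 194, 75, 67]
yellow 3133 [398.1, 307.9] [364, 280, 70, 53]
blue 4110 [238.9, 275.1] [203, 243, 73, 63]
[ 0.50071722 -0.29751424  0.19349354] 0.1035451679177389 39.9990051984787
```

View pics/w3.png

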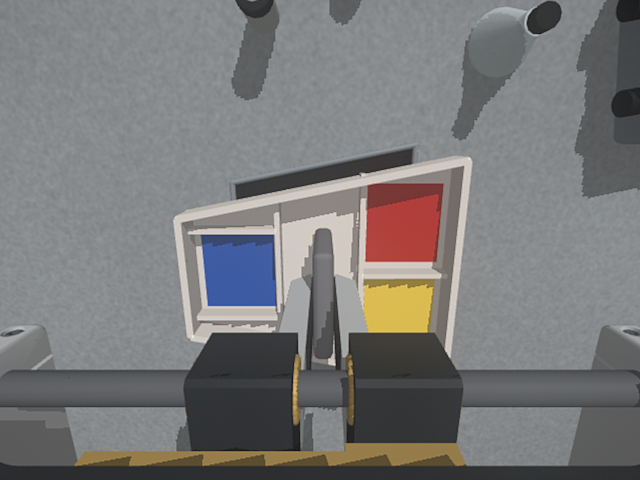

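```bash
python3 -m creep '[{"slide":[-2,0,0],"roll":0},{"slide":[-3.5,0,0],"roll":0},{"slide":[-4,0,0],"roll":0},{"slide":[-4,0,0],"roll":0},{"slide":[-2.5,0,0],"roll":0},{"slide":[0,0,0],"roll":0},{"slide":[0,0,0],"roll":0},{"slide":[0,0,0],"roll":0},{"slide":[0,0,0],"roll":0},{"slide":[0,0,0],"roll":0}]'
python3 - <<'E'
from h import *
f=bot.grab_frame("wrist");cv2.imwrite("pics/w4.png",f["color"])
W=np.array([[np.cos(-.216)*x-np.sin(-.216)*y+.4985,np.sin(-.216)*x+np.cos(-.216)*y-.298,.03] for x,y,z in RIM]);P=proj(f,W);print(P.round(0))
print(caddy(f,(int(P[:,0].min())-10,max(0,int(P[:,1].min())-10),int(P[:,0].max())+10,150)))
E
```

```text
time_s: 10.3
position: [0.4674, -0.4522, 0.1937]
eef_rot: [[0.212, 0.977, 0.0], [0.977, -0.212, 0.001], [0.001, 0.0, -1.0]]
ft_force: [-0.3, 0.7, -1.8]
width: 0.103
finger_force: 40.0
[[431. -56.]
 [417. 146.]
 [221. 105.]
 [213.  -6.]]
(array([ 0.4989, -0.3062, -0.2266,  0.0073]), np.float64(-12.98), np.float64(3.08))
```

View pics/w4.png

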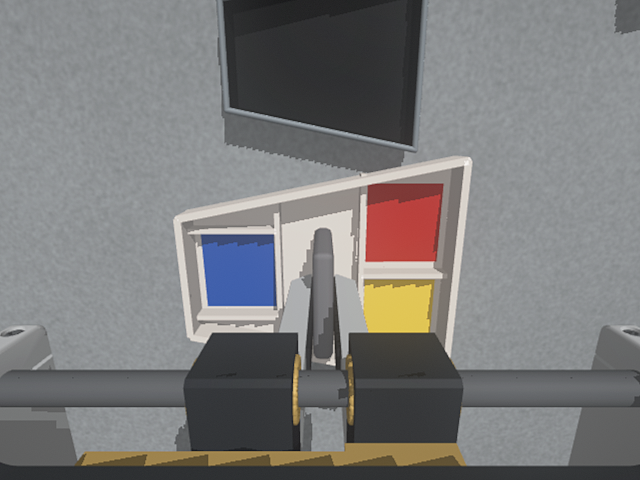

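```bash
python3 - <<'E'
from h import *
f=bot.grab_frame("wrist");s=bot.read_state();p=np.array(s["position"]);R=np.array(s["eef_rot"]);yaw=np.arctan2(R[1,1],R[0,1]);print(p,np.degrees(yaw))
z=p[2]-.0286
L=np.array([[.08,.07,z+.022],[-.08,.038,z+.022],[.05,.03,z+.004],[-.05,0,z+.004]])
uv=np.array([[472,157.5],[174,216.5],[404,222.5],[239.5,271.]])
for o in ([0,1],[2,3],[0,1,2,3]):
    x,r=fit([(f,uv[o],L[o])],[p[0],p[1],yaw]);print(x.round(4),np.degrees(x[2]).round(2),r.tolist(),"off tool x,y mm",(1e3*R[:2,:2].T@(x[:2]-p[:2])).round(1))
cu=np.array([[221.5,113],[415.5,153]])
x,r=fit([(f,cu,RIM[[2,1]])],[.5,-.3,-.21]);print("caddy",x.round(4),np.degrees(x[2]).round(2),r)
g=bot.grab_frame("scene");cv2.imwrite("pics/s2.png",g["color"])
E
```

```text
[ 0.46711739 -0.45278663  0.19377067] -12.265703229901359
[ 0.4658 -0.4503 -0.2175] -12.46 [0.9, -0.1, -0.9, 0.2] off tool x,y mm [ 2.2 -1.9]
[ 0.4663 -0.4499 -0.2069] -11.85 [-1.0, 0.2, 1.1, -0.3] off tool x,y mm [ 2.7 -1.4]
[ 0.466  -0.4502 -0.2157] -12.36 [1.0, -0.6, -0.7, 0.2, -1.0, 1.5, 0.7, -0.4] off tool x,y mm [ 2.3 -1.7]
caddy [ 0.4966 -0.3047 -0.2129] -12.2 [-0.4 -0.   0.4  0.1]
```

```bash
python3 -m creep '[{"slide":[2,0,0],"roll":0},{"slide":[3.5,-0.05,0],"roll":0},{"slide":[4,0,0],"roll":0},{"slide":[3.8,0,0],"roll":0},{"slide":[2,0,2],"roll":0},{"slide":[0,0,3.5],"roll":0},{"slide":[0,0,3.5],"roll":0},{"slide":[0,0,2.5],"roll":0},{"slide":[0,0,1],"roll":0},{"slide":[0,0,0],"roll":0},{"slide":[0,0,0],"roll":0},{"slide":[0,0,0],"roll":0}]'
python3 - <<'E'
from h import *
a=bot.grab_frame("scene")["color"][120:210,190:330];b=bot.grab_frame("side")["color"][140:230,320:460]
cv2.imwrite("pics/c5.png",np.hstack([cv2.resize(i,(400,257),interpolation=cv2.INTER_CUBIC) for i in (a,b)]))
print(bot.read_state()["position"])
E
```

```text
time_s: 11.45
position: [0.5002, -0.305, 0.0702]
eef_rot: [[0.214, 0.977, 0.003], [0.977, -0.214, -0.001], [-0.001, 0.003, -1.0]]
ft_force: [0.5, -0.5, -2.7]
width: 0.106
finger_force: 40.0
[ 0.50002155 -0.30507366  0.07032241]
```

View pics/c5.png

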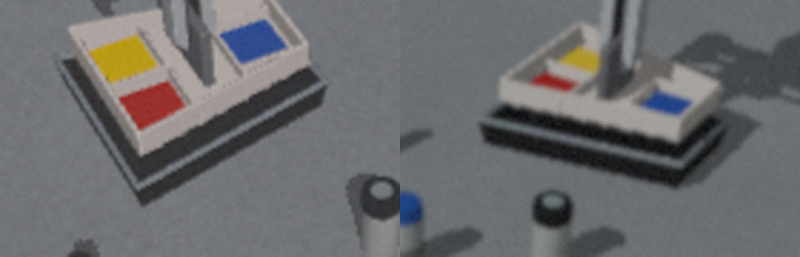

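```bash
python3 - <<'E'
from h import *
z=.0703-.0286;k=2.857
T=lambda f,uv,o:np.array(uv)/k+o
for c,o,iu,il,cu,ci in [("scene",[190,120],[[143,153],[308,68],[68,25]],[[.08,.07,z],[-.08,.038,z],[.08,-.07,z+.022]],[[140,187],[326,82],[57,57]],[0,3,1]),
 ("side",[320,140],[[100,107],[285,143],[322,80]],[[.08,.07,z],[-.08,.038,z],[-.08,-.038,z+.022]],[[82,124],[283,166],[323,127]],[0,3,2])]:
    f=bot.grab_frame(c)
    a,r=fit([(f,T(f,iu,o),np.array(il))],[.5,-.3,-.21]);b,q=fit([(f,T(f,cu,o),RIM[ci])],[.5,-.3,-.21])
    print(c,"ins",a.round(4),r,"cad",b.round(4),q,"diff",((a-b)[:2]*1e3).round(1))
E
```

```text
scene ins [ 0.4973 -0.3024 -0.2253] [-0.7  1.4  1.2 -1.2 -0.1 -0.2] cad [ 0.4986 -0.2971 -0.2198] [-1.   0.2  2.  -0.9 -0.1  0.4] diff [-1.3 -5.3]
side ins [ 0.4966 -0.299  -0.145 ] [-0.2  0.2 -0.  -0.5  0.2  0.3] cad [ 0.499  -0.2877 -0.185 ] [-3.3 -0.2  0.1  0.9  1.5 -1.4] diff [ -2.5 -11.4]
```

```bash
python3 -m creep '[{"slide":[0.46,0,0],"roll":0},{"slide":[0,0,0],"roll":0},{"slide":[0,0,0],"roll":0},{"slide":[0,0,0.4],"roll":0},{"slide":[0,0,0.4],"roll":0},{"slide":[0,0,0.4],"roll":0},{"slide":[0,0,0.4],"roll":0},{"slide":[0,0,0.4],"roll":0},{"slide":[0,0,0],"roll":0},{"slide":[0,0,0],"roll":0}]'
python3 -m creep '[{"slide":[0,0,0.3],"roll":0},{"slide":[0,0,0.3],"roll":0},{"slide":[0,0,0.2],"roll":0},{"slide":[0,0,0],"roll":0},{"slide":[0,0,0],"roll":0}]'
```

```text
time_s: 12.48
position: [0.4994, -0.2997, 0.048]
eef_rot: [[0.214, 0.977, -0.001], [0.977, -0.214, 0.0], [0.0, -0.001, -1.0]]
ft_force: [0.6, 0.9, -1.2]
width: 0.103
finger_force: 40.0
time_s: 12.9
position: [0.4996, -0.2998, 0.0403]
eef_rot: [[0.214, 0.977, -0.0], [0.977, -0.214, 0.0], [0.0, -0.0, -1.0]]
ft_force: [-0.8, -0.2, -2.2]
width: 0.105
finger_force: 40.0
```

```bash
python3 -m creep '[{"slide":[0,0,0.2],"roll":0},{"slide":[0,0,0.2],"roll":0},{"slide":[0,0,0],"roll":0},{"slide":[0,0,0],"roll":0}]'
python3 -m creep '[{"slide":[0,0,0.15],"roll":0},{"slide":[0,0,0.15],"roll":0},{"slide":[0,0,0],"roll":0},{"slide":[0,0,0],"roll":0}]'
```

```text
time_s: 13.23
position: [0.4996, -0.3001, 0.0364]
eef_rot: [[0.215, 0.977, -0.0], [0.977, -0.215, -0.0], [-0.0, -0.0, -1.0]]
ft_force: [-0.7, -0.4, -1.5]
width: 0.104
finger_force: 40.0
time_s: 13.57
position: [0.4998, -0.3003, 0.0335]
eef_rot: [[0.215, 0.977, 0.0], [0.977, -0.215, -0.0], [-0.0, 0.0, -1.0]]
ft_force: [-0.6, -2.2, -1.5]
width: 0.102
finger_force: 40.0
```

```bash
python3 -m creep '[{"slide":[-0.08,0,0],"roll":0},{"slide":[0,0,0.1],"roll":0},{"slide":[0,0,0.05],"roll":0},{"slide":[0,0,0],"roll":0},{"slide":[0,0,0],"roll":0}]'
python3 - <<'E'
from h import *
for c in("scene","side"): pass
a=bot.grab_frame("scene")["color"][120:210,190:330];b=bot.grab_frame("side")["color"][140:230,320:460]
cv2.imwrite("pics/c6.png",np.hstack([cv2.resize(i,(400,257),interpolation=cv2.INTER_CUBIC) for i in (a,b)]))
E
```

```text
time_s: 13.98
position: [0.4995, -0.3006, 0.0326]
eef_rot: [[0.214, 0.977, 0.0], [0.977, -0.214, -0.0], [-0.0, 0.0, -1.0]]
ft_force: [-2.1, -0.5, 5.3]
width: 0.105
finger_force: 40.0
```

View pics/c6.png

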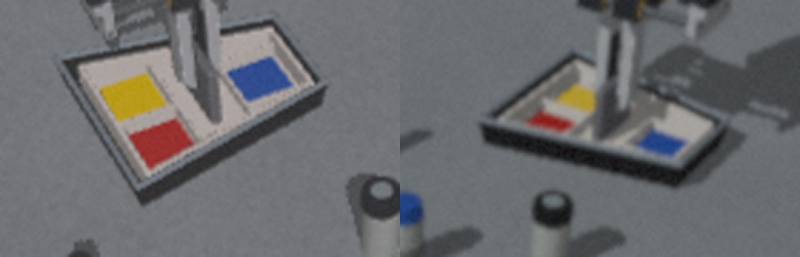

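```bash
python3 -m creep '[{"slide":[0,0,0],"roll":0},{"slide":[0,0,0],"roll":0},{"slide":[0,0,0],"roll":0},{"slide":[0,0,0],"roll":0},{"slide":[0,0,-1],"roll":0},{"slide":[0,0,-2.5],"roll":0},{"slide":[0,0,-4],"roll":0},{"slide":[0,0,-4],"roll":0},{"slide":[0,0,-4],"roll":0},{"slide":[0,0,-4],"roll":0},{"slide":[0,0,-4],"roll":0},{"slide":[0,0,-2],"roll":0}]' 4
python3 -m creep '[{"slide":[0,0,0],"roll":0},{"slide":[0,0,0],"roll":0},{"slide":[0,0,0],"roll":0},{"slide":[0,0,0],"roll":0},{"slide":[0,0,0],"roll":0}]' 5
python3 - <<'E'
from h import *
f=bot.grab_frame("wrist");cv2.imwrite("pics/w7.png",f["color"])
for k in HUE:
    for a,p,b in blobs(f,k,150): print(k,a,p,b,"floor",unproj(f,p,.008)[0,:2].round(4),"cap",unproj(f,p,.055)[0,:2].round(4))
E
```

```text
time_s: 15.08
position: [0.5014, -0.3009, 0.293]
eef_rot: [[0.214, 0.977, 0.007], [0.977, -0.214, -0.003], [-0.002, 0.007, -1.0]]
ft_force: [0.4, -0.8, 0.2]
width: 0.424
finger_force: 0.0
time_s: 15.5
position: [0.4986, -0.3002, 0.2854]
eef_rot: [[0.214, 0.977, -0.003], [0.977, -0.214, 0.002], [0.001, -0.003, -1.0]]
ft_force: [0.0, 0.2, -0.8]
width: 0.532
finger_force: 0.0
red 928 [361.6, 184.1] [345, 167, 34, 32] floor [ 0.5533 -0.2839] cap [ 0.5494 -0.2777]
yellow 961 [359.7, 226.9] [344, 211, 33, 32] floor [ 0.5401 -0.3398] cap [ 0.5376 -0.3279]
blue 225 [277.7, 208.1] [269, 191, 33, 30] floor [ 0.4382 -0.2911] cap [ 0.4462 -0.2842]
```

View pics/w7.png

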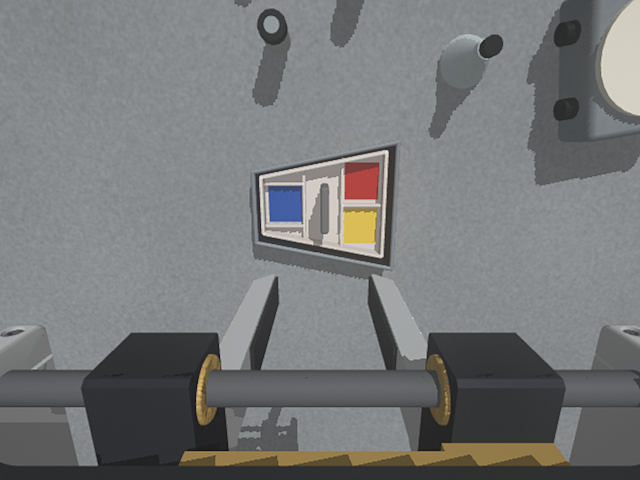

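```bash
python3 -m creep '[{"slide":[2.5,0.4,0],"roll":0},{"slide":[3.8,0.6,0],"roll":0},{"slide":[3.8,0.6,0],"roll":0},{"slide":[3.8,0.6,0],"roll":0},{"slide":[3.8,0.6,0],"roll":0},{"slide":[3.8,0.6,0],"roll":0},{"slide":[3.3,0.5,0],"roll":0},{"slide":[1.5,0.2,0],"roll":0},{"slide":[0,0,0],"roll":0},{"slide":[0,0,0],"roll":0},{"slide":[0,0,0],"roll":0},{"slide":[0,0,0],"roll":0}]'
cat > look.py <<'E'
import sys
from h import *
f=bot.grab_frame("wrist");s=bot.read_state();R=np.array(s["eef_rot"]);p=np.array(s["position"])
print(p.round(4),"tx",R[:2,0].round(3),"ty",R[:2,1].round(3))
for k in HUE:
    for a,q,b in blobs(f,k,60):
        W=unproj(f,q,.056)[0]; print(k,a,b,W[:2].round(4),"tool cm",(100*R.T@(W-p))[:2].round(2))
E
python3 look.py
```

```text
time_s: 16.55
position: [0.5954, -0.0551, 0.2866]
eef_rot: [[0.217, 0.976, -0.001], [0.976, -0.217, -0.001], [-0.001, -0.001, -1.0]]
ft_force: [0.5, -0.1, -0.4]
width: 0.531
finger_force: 0.0
[ 0.5955 -0.0549  0.2867] tx [0.217 0.976] ty [ 0.976 -0.217]
red 532 [181, 65, 28, 26] [0.491  0.1193] tool cm [ 14.76 -13.98]
red 614 [315, 343, 28, 25] [ 0.5598 -0.2512] tool cm [-19.91   0.8 ]
yellow 231 [278, 91, 25, 25] [0.5848 0.0692] tool cm [11.9  -3.73]
blue 415 [310, 197, 23, 23] [ 0.5936 -0.0506] tool cm [ 0.4  -0.26]
blue 116 [261, 362, 16, 8] [ 0.4767 -0.2474] tool cm [-21.35  -7.39]
```

```bash
python3 -m creep '[{"slide":[0.35,-0.2,2],"roll":0},{"slide":[0,0,4],"roll":0},{"slide":[0,0,4],"roll":0},{"slide":[0,0,4],"roll":0},{"slide":[0,0,4],"roll":0},{"slide":[0,0,4],"roll":0},{"slide":[0,0,2.5],"roll":0},{"slide":[0,0,1],"roll":0},{"slide":[0,0,0.5],"roll":0},{"slide":[0,0,0],"roll":0},{"slide":[0,0,0],"roll":0},{"slide":[0,0,0],"roll":0}]'
python3 -m creep '[{"slide":[0,0,0],"roll":0},{"slide":[0,0,0],"roll":0},{"slide":[0,0,0],"roll":0},{"slide":[0,0,0],"roll":0},{"slide":[0,0,0],"roll":0},{"slide":[0,0,0],"roll":0}]' 0 20
```

```text
time_s: 17.6
position: [0.5963, -0.0489, 0.029]
eef_rot: [[0.215, 0.977, 0.004], [0.977, -0.215, -0.0], [0.001, 0.004, -1.0]]
ft_force: [-0.5, 0.6, 0.4]
width: 0.533
finger_force: 0.0
time_s: 18.1
position: [0.595, -0.0487, 0.0276]
eef_rot: [[0.214, 0.977, 0.001], [0.977, -0.214, -0.0], [-0.0, 0.001, -1.0]]
ft_force: [-1.7, 0.0, 5.4]
width: 0.312
finger_force: 20.0
```

```bash
python3 -m creep '[{"slide":[0,0,-1],"roll":0},{"slide":[0,0,-3],"roll":0},{"slide":[0,0,-4],"roll":0},{"slide":[0,0,-4],"roll":0},{"slide":[-1.5,-0.5,-2.5],"roll":0},{"slide":[-3.6,-1.25,0],"roll":0},{"slide":[-3.6,-1.25,0],"roll":0},{"slide":[-3.6,-1.25,0],"roll":0},{"slide":[-3.6,-1.25,0],"roll":0},{"slide":[-3.6,-1.25,0],"roll":0},{"slide":[-3.6,-1.25,0],"roll":0},{"slide":[-2.3,-0.8,0],"roll":0}]'
python3 -m creep '[{"slide":[-1,-0.3,0],"roll":0},{"slide":[0,0,0],"roll":0},{"slide":[0,0,0],"roll":0},{"slide":[0,0,0],"roll":0},{"slide":[0,0,0],"roll":0}]'
```

```text
time_s: 19.1
position: [0.4512, -0.2817, 0.1721]
eef_rot: [[0.218, 0.976, -0.002], [0.976, -0.218, -0.002], [-0.002, -0.001, -1.0]]
ft_force: [0.5, -0.3, -0.6]
width: 0.311
finger_force: 20.0
time_s: 19.52
position: [0.4508, -0.2848, 0.1722]
eef_rot: [[0.211, 0.978, 0.001], [0.978, -0.211, 0.001], [0.001, 0.001, -1.0]]
ft_force: [0.5, -0.0, -0.8]
width: 0.314
finger_force: 20.0
```

```bash
python3 -m creep '[{"slide":[-0.25,-0.1,1.5],"roll":0},{"slide":[0,0,3],"roll":0},{"slide":[0,0,3.5],"roll":0},{"slide":[0,0,2.6],"roll":0},{"slide":[0,0,1.4],"roll":0},{"slide":[0,0,0.8],"roll":0},{"slide":[0,0,0.4],"roll":0},{"slide":[0,0,0],"roll":0},{"slide":[0,0,0],"roll":0},{"slide":[0,0,0],"roll":0}]'
python3 -m creep '[{"slide":[0,0,0.1],"roll":0},{"slide":[0,0,0.1],"roll":0},{"slide":[0,0,0.05],"roll":0},{"slide":[0,0,0],"roll":0},{"slide":[0,0,0],"roll":0}]'
```

```text
time_s: 20.35
position: [0.4488, -0.2895, 0.0411]
eef_rot: [[0.214, 0.977, 0.002], [0.977, -0.214, -0.001], [-0.001, 0.002, -1.0]]
ft_force: [-1.1, -0.7, -1.2]
width: 0.315
finger_force: 20.0
time_s: 20.77
position: [0.4477, -0.2894, 0.0376]
eef_rot: [[0.214, 0.977, 0.0], [0.977, -0.214, -0.0], [-0.0, 0.0, -1.0]]
ft_force: [0.3, -0.7, -0.6]
width: 0.315
finger_force: 20.0
```

```bash
python3 -m creep '[{"slide":[0,0,0.1],"roll":0},{"slide":[0,0,0],"roll":0},{"slide":[0,0,0.05],"roll":0},{"slide":[0,0,0],"roll":0},{"slide":[0,0,0],"roll":0}]'
```

```text
time_s: 21.18
position: [0.4478, -0.2893, 0.0359]
eef_rot: [[0.214, 0.977, -0.0], [0.977, -0.214, 0.0], [0.0, -0.0, -1.0]]
ft_force: [-0.1, 0.1, -1.9]
width: 0.317
finger_force: 20.0
```

```bash
python3 -m creep '[{"slide":[0,0,0.05],"roll":0},{"slide":[0,0,0],"roll":0},{"slide":[0,0,0],"roll":0}]'
python3 -m creep '[{"slide":[0,0,0.05],"roll":0},{"slide":[0,0,0],"roll":0},{"slide":[0,0,0],"roll":0}]'
```

```text
time_s: 21.43
position: [0.4478, -0.2893, 0.0356]
eef_rot: [[0.214, 0.977, 0.0], [0.977, -0.214, -0.0], [-0.0, 0.0, -1.0]]
ft_force: [-0.7, -0.5, 1.5]
width: 0.312
finger_force: 20.0
time_s: 21.68
position: [0.4478, -0.2893, 0.0356]
eef_rot: [[0.214, 0.977, 0.0], [0.977, -0.214, -0.0], [-0.0, 0.0, -1.0]]
ft_force: [-1.3, -0.3, 6.2]
width: 0.313
finger_force: 20.0
```

```bash
python3 -m creep '[{"slide":[0,0,0],"roll":0},{"slide":[0,0,0],"roll":0},{"slide":[0,0,0],"roll":0},{"slide":[0,0,0],"roll":0},{"slide":[0,0,-0.5],"roll":0},{"slide":[0,0,-1.5],"roll":0},{"slide":[0,0,-3],"roll":0},{"slide":[0,0,-4],"roll":0},{"slide":[0,0,-4],"roll":0},{"slide":[0,0,-4],"roll":0},{"slide":[0,0,-4],"roll":0},{"slide":[0,0,-3.5],"roll":0}]' 4.4
python3 -m creep '[{"slide":[2,0.3,0],"roll":0},{"slide":[3.8,0.6,0],"roll":0},{"slide":[3.8,0.6,0],"roll":0},{"slide":[3.8,0.6,0],"roll":0},{"slide":[3.8,0.6,0],"roll":0},{"slide":[3.8,0.6,0],"roll":0},{"slide":[3.8,0.6,0],"roll":0},{"slide":[3.8,0.6,0],"roll":0},{"slide":[3.8,0.6,0],"roll":0},{"slide":[3.8,0.6,0],"roll":0},{"slide":[1.8,0.2,0],"roll":0},{"slide":[0,0,0],"roll":0}]' 5
python3 -m creep '[{"slide":[0,0,0],"roll":0},{"slide":[0,0,0],"roll":0},{"slide":[0,0,0],"roll":0}]'
python3 look.py
```

```text
time_s: 22.68
position: [0.4478, -0.2891, 0.2831]
eef_rot: [[0.214, 0.977, 0.002], [0.977, -0.214, -0.001], [-0.001, 0.002, -1.0]]
ft_force: [-0.1, -0.2, -0.9]
width: 0.468
finger_force: 0.0
time_s: 23.68
position: [0.5871, 0.0759, 0.2803]
eef_rot: [[0.206, 0.978, 0.001], [0.978, -0.206, 0.004], [0.004, -0.0, -1.0]]
ft_force: [-0.8, 1.0, 0.8]
width: 0.53
finger_force: 0.0
time_s: 23.93
position: [0.5865, 0.0671, 0.28]
eef_rot: [[0.217, 0.976, -0.0], [0.976, -0.217, -0.001], [-0.001, -0.0, -1.0]]
ft_force: [0.4, 0.4, 0.5]
width: 0.537
finger_force: 0.0
[0.5866 0.0671 0.28  ] tx [0.217 0.976] ty [ 0.976 -0.217]
red 458 [221, 175, 25, 24] [0.4911 0.1195] tool cm [  3.07 -10.46]
red 485 [337, 414, 27, 20] [ 0.5584 -0.2399] tool cm [-30.56   3.91]
yellow 359 [310, 197, 24, 24] [0.5855 0.0709] tool cm [ 0.37 -0.18]
yellow 184 [337, 444, 26, 8] [ 0.549  -0.2789] tool cm [-34.56   3.83]
blue 206 [274, 430, 27, 19] [ 0.4679 -0.24  ] tool cm [-32.53  -4.92]
```

```bash
python3 -m creep '[{"slide":[0.25,-0.15,2],"roll":0},{"slide":[0,0,4],"roll":0},{"slide":[0,0,4],"roll":0},{"slide":[0,0,4],"roll":0},{"slide":[0,0,4],"roll":0},{"slide":[0,0,4],"roll":0},{"slide":[0,0,2],"roll":0},{"slide":[0,0,1],"roll":0},{"slide":[0,0,0.3],"roll":0},{"slide":[0,0,0],"roll":0},{"slide":[0,0,0],"roll":0},{"slide":[0,0,0],"roll":0}]'
python3 -m creep '[{"slide":[0,0,0],"roll":0},{"slide":[0,0,0],"roll":0},{"slide":[0,0,0],"roll":0},{"slide":[0,0,0],"roll":0},{"slide":[0,0,0],"roll":0},{"slide":[0,0,0],"roll":0}]' 0 20
```

```text
time_s: 24.98
position: [0.5874, 0.0721, 0.0289]
eef_rot: [[0.215, 0.977, 0.003], [0.977, -0.215, 0.001], [0.001, 0.003, -1.0]]
ft_force: [0.6, 0.1, 0.6]
width: 0.531
finger_force: 0.0
time_s: 25.48
position: [0.5862, 0.0721, 0.0275]
eef_rot: [[0.214, 0.977, 0.001], [0.977, -0.214, -0.0], [0.0, 0.001, -1.0]]
ft_force: [-1.6, -1.1, 5.4]
width: 0.316
finger_force: 20.0
```

```bash
python3 -m creep '[{"slide":[0,0,-1],"roll":0},{"slide":[0,0,-3],"roll":0},{"slide":[0,0,-4],"roll":0},{"slide":[0,0,-4],"roll":0},{"slide":[-1.5,0.15,-2.5],"roll":0},{"slide":[-3,0.3,0],"roll":0},{"slide":[-3.8,0.4,0],"roll":0},{"slide":[-3.8,0.4,0],"roll":0},{"slide":[-3.8,0.4,0],"roll":0},{"slide":[-3.8,0.4,0],"roll":0},{"slide":[-3.8,0.4,0],"roll":0},{"slide":[-3.8,0.4,0],"roll":0}]'
python3 -m creep '[{"slide":[-3.8,0.4,0],"roll":0},{"slide":[-3.8,0.4,0],"roll":0},{"slide":[-3.2,0.3,0],"roll":0},{"slide":[-2,0.2,0],"roll":0},{"slide":[-0.9,0.1,0],"roll":0},{"slide":[0,0,0],"roll":0},{"slide":[0,0,0],"roll":0},{"slide":[0,0,0],"roll":0},{"slide":[0,0,0],"roll":0}]'
```

```text
time_s: 26.48
position: [0.5544, -0.2025, 0.1723]
eef_rot: [[0.214, 0.977, -0.0], [0.977, -0.214, 0.0], [0.0, -0.0, -1.0]]
ft_force: [1.2, -0.1, -0.7]
width: 0.316
finger_force: 20.0
time_s: 27.23
position: [0.5404, -0.3349, 0.1723]
eef_rot: [[0.211, 0.978, 0.0], [0.978, -0.211, 0.001], [0.001, 0.0, -1.0]]
ft_force: [0.0, -0.6, -0.7]
width: 0.317
finger_force: 20.0
```

```bash
python3 -m creep '[{"slide":[-0.1,0,1.5],"roll":0},{"slide":[0,0,3],"roll":0},{"slide":[0,0,3.5],"roll":0},{"slide":[0,0,2.6],"roll":0},{"slide":[0,0,1.4],"roll":0},{"slide":[0,0,0.8],"roll":0},{"slide":[0,0,0.4],"roll":0},{"slide":[0,0,0.2],"roll":0},{"slide":[0,0,0],"roll":0},{"slide":[0,0,0],"roll":0},{"slide":[0,0,0],"roll":0}]'
python3 -m creep '[{"slide":[0,0,0.1],"roll":0},{"slide":[0,0,0.05],"roll":0},{"slide":[0,0,0],"roll":0},{"slide":[0,0,0],"roll":0}]'
```

```text
time_s: 28.15
position: [0.5401, -0.339, 0.0393]
eef_rot: [[0.215, 0.977, 0.002], [0.977, -0.215, -0.001], [-0.001, 0.002, -1.0]]
ft_force: [0.6, -0.0, -0.7]
width: 0.312
finger_force: 20.0
time_s: 28.48
position: [0.5393, -0.3386, 0.0366]
eef_rot: [[0.214, 0.977, 0.0], [0.977, -0.214, -0.0], [-0.0, 0.0, -1.0]]
ft_force: [0.2, 0.6, -0.9]
width: 0.311
finger_force: 20.0
```

```bash
python3 -m creep '[{"slide":[0,0,0.05],"roll":0},{"slide":[0,0,0],"roll":0},{"slide":[0,0,0.05],"roll":0},{"slide":[0,0,0],"roll":0},{"slide":[0,0,0],"roll":0}]'
python3 -m creep '[{"slide":[0,0,0.04],"roll":0},{"slide":[0,0,0],"roll":0},{"slide":[0,0,0],"roll":0}]'
```

```text
time_s: 28.9
position: [0.5394, -0.3386, 0.0356]
eef_rot: [[0.214, 0.977, 0.0], [0.977, -0.214, -0.0], [-0.0, 0.0, -1.0]]
ft_force: [-0.6, 0.3, 0.4]
width: 0.315
finger_force: 20.0
time_s: 29.15
position: [0.5394, -0.3386, 0.0356]
eef_rot: [[0.214, 0.977, 0.0], [0.977, -0.214, -0.0], [-0.0, 0.0, -1.0]]
ft_force: [-1.3, 0.9, 5.2]
width: 0.317
finger_force: 20.0
```

```bash
python3 -m creep '[{"slide":[0,0,0],"roll":0},{"slide":[0,0,0],"roll":0},{"slide":[0,0,0],"roll":0},{"slide":[0,0,0],"roll":0},{"slide":[0,0,-0.5],"roll":0},{"slide":[0,0,-1.5],"roll":0},{"slide":[0,0,-3],"roll":0},{"slide":[0,0,-4],"roll":0},{"slide":[0,0,-4],"roll":0},{"slide":[0,0,-4],"roll":0},{"slide":[0,0,-4],"roll":0},{"slide":[0,0,-3.5],"roll":0}]' 4.4
python3 -m creep '[{"slide":[2,-0.7,0],"roll":0},{"slide":[3.7,-1.2,0],"roll":0},{"slide":[3.7,-1.2,0],"roll":0},{"slide":[3.7,-1.2,0],"roll":0},{"slide":[3.7,-1.2,0],"roll":0},{"slide":[3.7,-1.2,0],"roll":0},{"slide":[3.7,-1.2,0],"roll":0},{"slide":[3.7,-1.2,0],"roll":0},{"slide":[3.7,-1.2,0],"roll":0},{"slide":[3.7,-1.2,0],"roll":0},{"slide":[3.7,-1.2,0],"roll":0},{"slide":[3,-1.2,0],"roll":0}]' 5
python3 -m creep '[{"slide":[1.7,-0.6,0],"roll":0},{"slide":[0,0,0],"roll":0},{"slide":[0,0,0],"roll":0},{"slide":[0,0,0],"roll":0},{"slide":[0,0,0],"roll":0}]'
python3 look.py
```

```text
time_s: 30.15
position: [0.5396, -0.3384, 0.2834]
eef_rot: [[0.214, 0.977, 0.002], [0.977, -0.214, -0.001], [-0.0, 0.002, -1.0]]
ft_force: [0.1, -0.5, 0.4]
width: 0.47
finger_force: 0.0
time_s: 31.15
position: [0.4931, 0.1046, 0.2807]
eef_rot: [[0.212, 0.977, 0.001], [0.977, -0.212, 0.001], [0.001, 0.001, -1.0]]
ft_force: [0.9, -1.2, -0.7]
width: 0.534
finger_force: 0.0
time_s: 31.57
position: [0.4917, 0.1175, 0.28]
eef_rot: [[0.217, 0.976, -0.0], [0.976, -0.217, -0.001], [-0.001, 0.0, -1.0]]
ft_force: [-0.6, -0.7, -0.1]
width: 0.533
finger_force: 0.0
[0.4917 0.1176 0.28  ] tx [0.217 0.976] ty [ 0.976 -0.217]
red 441 [310, 199, 24, 24] [0.4904 0.1197] tool cm [ 0.2  -0.18]
red 107 [401, 433, 9, 16] [ 0.5339 -0.2361] tool cm [-33.58  11.8 ]
blue 117 [339, 445, 26, 6] [ 0.4574 -0.2289] tool cm [-34.55   4.17]
```

```bash
python3 -m creep '[{"slide":[0,-0.15,2],"roll":0},{"slide":[0,0,4],"roll":0},{"slide":[0,0,4],"roll":0},{"slide":[0,0,4],"roll":0},{"slide":[0,0,4],"roll":0},{"slide":[0,0,4],"roll":0},{"slide":[0,0,2],"roll":0},{"slide":[0,0,1],"roll":0},{"slide":[0,0,0.3],"roll":0},{"slide":[0,0,0],"roll":0},{"slide":[0,0,0],"roll":0},{"slide":[0,0,0],"roll":0}]'
python3 -m creep '[{"slide":[0,0,0],"roll":0},{"slide":[0,0,0],"roll":0},{"slide":[0,0,0],"roll":0},{"slide":[0,0,0],"roll":0},{"slide":[0,0,0],"roll":0},{"slide":[0,0,0],"roll":0}]' 0 20
```

```text
time_s: 32.62
position: [0.4912, 0.1199, 0.0286]
eef_rot: [[0.215, 0.977, 0.003], [0.977, -0.215, 0.001], [0.001, 0.003, -1.0]]
ft_force: [-0.3, 0.5, -0.3]
width: 0.536
finger_force: 0.0
time_s: 33.12
position: [0.4903, 0.1197, 0.0276]
eef_rot: [[0.214, 0.977, 0.001], [0.977, -0.214, -0.0], [0.0, 0.001, -1.0]]
ft_force: [0.3, 0.3, 6.1]
width: 0.315
finger_force: 20.0
```

```bash
python3 -m creep '[{"slide":[0,0,-1],"roll":0},{"slide":[0,0,-3],"roll":0},{"slide":[0,0,-4],"roll":0},{"slide":[0,0,-4],"roll":0},{"slide":[-1.5,0.6,-2.5],"roll":0},{"slide":[-3,1.2,0],"roll":0},{"slide":[-3.6,1.4,0],"roll":0},{"slide":[-3.6,1.4,0],"roll":0},{"slide":[-3.6,1.4,0],"roll":0},{"slide":[-3.6,1.4,0],"roll":0},{"slide":[-3.6,1.4,0],"roll":0},{"slide":[-3.6,1.4,0],"roll":0}]'
python3 -m creep '[{"slide":[-3.6,1.4,0],"roll":0},{"slide":[-3.6,1.4,0],"roll":0},{"slide":[-2.6,1,0],"roll":0},{"slide":[-1.3,0.5,0],"roll":0},{"slide":[-0.6,0.2,0],"roll":0},{"slide":[0,0,0],"roll":0},{"slide":[0,0,0],"roll":0},{"slide":[0,0,0],"roll":0},{"slide":[0,0,0],"roll":0}]'
```

```text
time_s: 34.12
position: [0.533, -0.159, 0.1725]
eef_rot: [[0.214, 0.977, -0.001], [0.977, -0.214, 0.0], [0.0, -0.001, -1.0]]
ft_force: [0.1, 0.7, -1.7]
width: 0.314
finger_force: 20.0
time_s: 34.87
position: [0.5528, -0.2786, 0.1724]
eef_rot: [[0.211, 0.977, 0.0], [0.977, -0.211, 0.001], [0.001, -0.0, -1.0]]
ft_force: [-1.1, -0.3, -1.5]
width: 0.316
finger_force: 20.0
```

```bash
python3 -m creep '[{"slide":[0,0,1.5],"roll":0},{"slide":[0,0,3],"roll":0},{"slide":[0,0,3.5],"roll":0},{"slide":[0,0,2.6],"roll":0},{"slide":[0,0,1.4],"roll":0},{"slide":[0,0,0.8],"roll":0},{"slide":[0,0,0.4],"roll":0},{"slide":[0,0,0.2],"roll":0},{"slide":[0,0,0],"roll":0},{"slide":[0,0,0],"roll":0},{"slide":[0,0,0],"roll":0}]'
python3 -m creep '[{"slide":[0,0,0.1],"roll":0},{"slide":[0,0,0.05],"roll":0},{"slide":[0,0,0],"roll":0},{"slide":[0,0,0],"roll":0}]'
python3 -m creep '[{"slide":[0,0,0.05],"roll":0},{"slide":[0,0,0],"roll":0},{"slide":[0,0,0],"roll":0}]'
```

```text
time_s: 35.78
position: [0.5533, -0.2813, 0.0392]
eef_rot: [[0.214, 0.977, 0.002], [0.977, -0.214, -0.001], [-0.0, 0.002, -1.0]]
ft_force: [0.2, -0.1, -0.9]
width: 0.311
finger_force: 20.0
time_s: 36.12
position: [0.5525, -0.2811, 0.0367]
eef_rot: [[0.214, 0.977, 0.0], [0.977, -0.214, -0.0], [-0.0, 0.0, -1.0]]
ft_force: [0.2, -0.4, -0.7]
width: 0.315
finger_force: 20.0
time_s: 36.37
position: [0.5524, -0.281, 0.036]
eef_rot: [[0.214, 0.977, -0.0], [0.977, -0.214, 0.0], [0.0, -0.0, -1.0]]
ft_force: [-0.2, -0.2, -1.7]
width: 0.314
finger_force: 20.0
```

```bash
python3 -m creep '[{"slide":[0,0,0.05],"roll":0},{"slide":[0,0,0],"roll":0},{"slide":[0,0,0],"roll":0}]'
python3 -m creep '[{"slide":[0,0,0.03],"roll":0},{"slide":[0,0,0],"roll":0},{"slide":[0,0,0],"roll":0}]'
```

```text
time_s: 36.62
position: [0.5525, -0.2811, 0.0357]
eef_rot: [[0.214, 0.977, 0.0], [0.977, -0.214, -0.0], [-0.0, 0.0, -1.0]]
ft_force: [-1.3, 0.0, 0.3]
width: 0.311
finger_force: 20.0
time_s: 36.87
position: [0.5525, -0.2811, 0.0357]
eef_rot: [[0.214, 0.977, 0.0], [0.977, -0.214, -0.0], [-0.0, 0.0, -1.0]]
ft_force: [-0.6, -0.2, 3.7]
width: 0.311
finger_force: 20.0
```

```bash
python3 -m creep '[{"slide":[0,0,0],"roll":0},{"slide":[0,0,0],"roll":0},{"slide":[0,0,0],"roll":0},{"slide":[0,0,0],"roll":0},{"slide":[0,0,-0.5],"roll":0},{"slide":[0,0,-1.5],"roll":0},{"slide":[0,0,-3],"roll":0},{"slide":[0,0,-4],"roll":0},{"slide":[0,0,-4],"roll":0},{"slide":[0,0,-4],"roll":0},{"slide":[0,0,-4],"roll":0},{"slide":[0,0,-3.5],"roll":0}]' 4.4
python3 -m creep '[{"slide":[0,0,0],"roll":0},{"slide":[0,0,0],"roll":0},{"slide":[0,0,0],"roll":0},{"slide":[0,0,0],"roll":0}]'
python3 - <<'E'
from h import *
w=bot.grab_frame("wrist")["color"][0:320,160:580]
s=bot.grab_frame("scene")["color"][120:300,180:420]
cv2.imwrite("pics/end.png",np.hstack([cv2.resize(w,(394,300)),cv2.resize(s,(400,300))]))
E
```

```text
time_s: 37.87
position: [0.5527, -0.2808, 0.2836]
eef_rot: [[0.214, 0.977, 0.002], [0.977, -0.214, -0.001], [-0.0, 0.002, -1.0]]
ft_force: [0.3, -1.4, 0.4]
width: 0.464
finger_force: 0.0
time_s: 38.2
position: [0.5514, -0.2809, 0.2788]
eef_rot: [[0.214, 0.977, -0.003], [0.977, -0.214, 0.001], [0.0, -0.003, -1.0]]
ft_force: [-0.2, -0.6, -0.3]
width: 0.47
finger_force: 0.0
```

View pics/end.png

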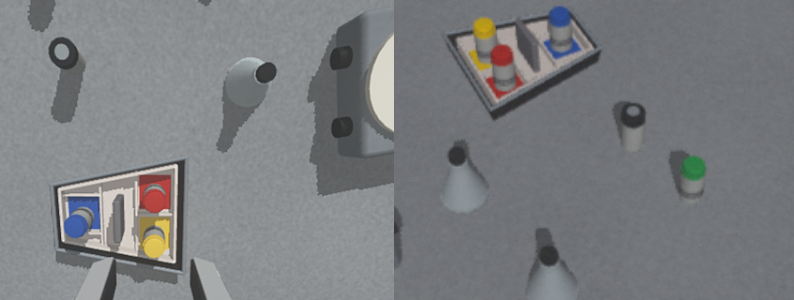

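Both views show all three lenses upright in their own colour's pocket, the insert flush in the caddy, and the visible bystanders (green lens, eyepiece, both flasks) still standing.

```bash
python3 -c "
from station import bot
print(bot.close_job())"
```

```text
the job is handed in; nothing more can be done
None
```

I handed the job in at about 38 s: the white insert lies home in the black tray, and the red, yellow and blue lenses stand upright in their own pockets. The final pictures show the green lens, eyepiece and flasks undisturbed; the brown bottle wasn't in those views, but the arm never went near it.

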